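# Seat the mould plate and crack it open on a wedge

## Robot

A 6-joint arm with a two-finger parallel gripper is mounted at the origin on the work surface. World frame = base frame: x ahead of the robot, y to its left, z up, the work surface at z = 0. Lengths are in m, angles in rad, forces in N, time in s.
With the tool pointing down it reaches from about 0.4 to 0.825 m from the base axis. Payload 7 kg.
Tool frame: the origin (TCP) lies at the centre of the arm's flange, where the gripper is bolted on; the fingertips stand 178 mm ahead of it and the grasp point (between the pads) lies 159 mm ahead of it; z points along the fingers, y is the direction in which the jaws open and shut (so a half turn about z gives the same grasp; the last joint's range is limited). The gripper opens to 88 mm and grips with 3 to 60 N. Pads are 19 mm wide; open, the fingers measure 130 mm over their backs; the gripper's body (78 mm by 193 mm) begins 47 mm behind the grasp point.
Start: joints at [0.288, 0.359, 0.012, 0, -1.224, -0.288], TCP at [0.675, -0, 0.405] pointing down, gripper open.
Joint ranges: [-3.07, 3.07], [-1.43, 2.12], [-1.02, 1.25], [-3.03, 1.67], [-3.05, -0], [-3.03, 3.03]. Speed limits (rad/s): [2.39, 2.39, 3.01, 3.14, 3.14, 3.14].

## Interface

Orientations are given as [roll, pitch, yaw] about the fixed x, y, z axes, in that order (R = Rz(yaw) Ry(pitch) Rx(roll)).
In Python, from station import arm gives the robot as it stands.
- The arm moves only by the shell command python3 -m handwheel 'ROWS' [OPENING] [FORCE]. ROWS is JSON, a list of rows, each a list of 4 numbers: the shift along the world's x, y, z in cm, then the turn about the world's z in rad. In form: [[dx, dy, dz, yaw], ...]. A call has 1 to 20 rows; each row shifts and turns the commanded pose from where the row before left it; what a row does not reach is not made up. A row lasts 1/10 s, in which the tool goes at most 50 mm and 8.59 degrees, less where a joint would pass 70% of its speed; a pose out of reach is approached as far as the arm can. A call is refused whole if a number of a shift passes 5 or a number of a turn 0.15, either way. A call with a gripper value outside its range is refused whole. OPENING is the closure, from 0 (fully open) to 1 (shut), set as the call begins (- or left out, the last holds). The fingers move at their own pace and stop on an object; FORCE is the grip in N (left out, the last holds). Time passes only in rows, so rows that do not move let the fingers close. It gives the time, the measured TCP pose, the force and the opening at its end, in the units of the state.
- arm.get_state(): the state, without advancing time (a new reading comes with each control period).
- arm.grab_frame(name): name is "scene" or "side" or "wrist"; returns a dict with "image" (480x640x3 uint8, red, green, blue), "depth" (480x640 float32, m along the optical axis (not along the pixel's ray), 0 where there is no reading), "vfov" (degrees; the focal length in pixels is half the picture's height over the tangent of half this angle, whatever the lens; pixels are square), "cx", "cy" (the principal point, pixels), "rvec" (rotation vector, rad) and "tvec" (3), from world to camera coordinates, as OpenCV has them. Camera axes: x right, y down, z forward; pixel columns grow to the right and rows downward; lengths in m; the calibration is good to about 2 mm. A picture is of the moment at which its call begins.
- arm.job_done(): hands the job in, once; it reports no verdict.
The state is a dict: "t": time; "q": joint angles; "qd": joint speeds; "joint_efforts": joint torques, N m; "eef_pos": TCP position; "ee_rot": TCP orientation; "force": force on the tool from outside, world axes, zero at the start; "moment": the same for the moment, N m; "width": finger opening in m.
Only numpy, scipy, OpenCV 4.12 (cv2) and the standard library are available. Lean on these libraries where they do the work, as an engineer would, in place of code of your own. Each camera call takes 0.05 s, during which the arm holds its last target.

## Task

Lower the loose mould plate by its black grip bar over the two brass pins of the mould base, its yellow front edge over the open track, until it lies flush on the seat, and let go of it. Then take the yellow wedge, lay it flat on the track and slide it tip first under the plate's yellow edge until that edge is just lifted and rests on the wedge's red band, the back of the plate staying down on the seat. Finish while still gripping the wedge there, with the plate resting on it and the robot not touching the plate; leave the plaster model, the bottle and the bowl alone.

Things in the scene. Friction and masses are not known exactly. Their poses are not given: they have to be found in the camera images.
- base: Mould base, bolted to the bench, aluminium. Origin on the bench top under the centre of the seated mould plate; x points the way the wedge is pushed (from the open track towards the pins), z up. Its flat bed is 12 mm high: a track 70 mm wide from x = -190 to -20 mm, then 120 mm wide to x = 75 mm. The track is the open front end.
- seat (a point): On the base, axes as the base's: centre of the mould plate's place on top of the grey seat, 21 mm above the bench. The seat is flat, 110 mm wide, from x = -15 to 60 mm. Two upright brass pins at x = 25, y = -40 and +40 mm: diameter 10 mm, tapering over their last 7 mm to 5 mm, 20 mm tall above the seat.
- plate: Loose mould plate, aluminium, about 0.5 kg, 140 x 110 x 12 mm. Origin: middle of its underside. -x points to its yellow front edge, y along that edge, z up. Two 12 mm holes go through it at x = 25, y = -40 and +40 mm. Seated flush, its origin and axes coincide with seat; its front edge then overhangs the track by 55 mm with a 9 mm gap below.
- plate_grip (a point): Centre of the mould plate's black grip bar, 37 mm above the plate's underside; axes as the plate's. The bar stands on the middle of the plate: 16 mm thick along x, 50 mm long along y, from 12 to 57 mm above the underside.
- plate_lip (a point): Middle of the mould plate's lower front (yellow) edge, 70 mm in front (-x) of its centre, on its underside. 21 mm above the bench when seated; it rises as the wedge lifts the edge.
- plate_back (a point): Point on the mould plate's underside 60 mm behind (+x) its centre, where it bears on the rear end of the seat: 21 mm above the bench when seated, also while the front edge is lifted.
- wedge: Loose yellow wedge, about 0.12 kg. Origin on its underside, below the middle of the grip block. x points to the thin tip: the ramp, 36 mm wide, falls evenly from 19 mm thick at x = 17 to 5 mm at the tip, x = 87 mm. A red band crosses it from x = 41.5 to 56.5 mm. Wedge flat on the bed: the plate's edge starts to rise when at x = 67 mm, and is 3.6 mm up at x = 49 mm.
- wedge_grip (a point): Centre of the wedge's grip block, 45 mm above the wedge's underside; axes as the wedge's. The block is 34 mm along x, 20 mm thick along y, from 19 to 64 mm above the underside; under it the body is 36 mm wide.
- cast: Bystander: a cream plaster model of a tooth arch, 60 x 66 x 39 mm. Leave alone.
- bottle: Bystander: a pink bottle with a white cap, 42 mm across, 110 mm tall. Leave alone.
- bowl: Bystander: a green mixing bowl, 100 mm across, 60 mm tall. Leave alone.
Not all that is in view belongs to the job. Of the things like the wedge, leave any that is blue; of the rest the larger one is meant.

How it is judged:
By the outcome, as a careful person would: the job done as asked, in the order asked, and still so for the second after the job is handed in, while the arm keeps its last pose, push and grip.
It also fails if it takes over 64 s, if anything falls off the work surface, if the arm or the gripper's body presses on something with over 40 N, if the wrist force passes 120 N, or if a joint passes its speed limit or range.

## Working session

There is one attempt and no reset: what is moved stays moved. The work goes in short steps, Python scripts to look and compute and a shell command to move; the robot and the scene stay as the last step left them, time stands still between calls to the robot, and variables do not carry over. Pictures are saved under pics/ and viewed, and the job is handed in when it is done.

```bash
ls; mkdir -p pics; cat > h.py <<'E'
import numpy as np, cv2
from station import arm
def grab(n,save=None):
    f=arm.grab_frame(n)
    if save: cv2.imwrite('pics/'+save+'.png',f['image'][:,:,::-1])
    return f
def cam(f):
    R=cv2.Rodrigues(np.array(f['rvec'],float))[0]; t=np.array(f['tvec'],float).ravel()
    fl=240/np.tan(np.radians(f['vfov'])/2)
    return R,t,fl
def ray_z(f,u,v,z):
    R,t,fl=cam(f); d=R.T@np.array([(u-f['cx'])/fl,(v-f['cy'])/fl,1]); c=-R.T@t
    return c+d*(z-c[2])/d[2]
def cloud(f):
    R,t,fl=cam(f); D=f['depth']; v,u=np.mgrid[:480,:640]
    P=np.stack([(u-f['cx'])/fl*D,(v-f['cy'])/fl*D,D],-1)
    W=(P-t)@R; W[D<=0]=np.nan
    return W
def proj(f,p):
    R,t,fl=cam(f); c=R@np.array(p)+t
    return fl*c[0]/c[2]+f['cx'],fl*c[1]/c[2]+f['cy']
E
python3 - <<'E'
from h import *
for n in ['scene','side','wrist']:
    f=grab(n,n+'0'); R,t,fl=cam(f); print(n,fl,f['cx'],f['cy'],-R.T@t,R[2],f.get('dist'),f.keys())
s=arm.get_state(); print(s)
E
```

```text
pics
scene 510.362702606147 318.8526098657452 240.47127523095267 [ 1.29818271 -0.21580106  0.82667189] [-0.66767586  0.18693295 -0.72060046] None dict_keys(['image', 'depth', 'vfov', 'cx', 'cy', 'rvec', 'tvec'])
side 490.217697270641 314.6217405294578 240.6236610465729 [ 0.47404039 -0.73444055  0.67450423] [ 0.12013276  0.76367865 -0.63432093] None dict_keys(['image', 'depth', 'vfov', 'cx', 'cy', 'rvec', 'tvec'])
wrist 334.02946018536204 316.3952918125777 241.3607131928741 [ 0.67539067 -0.07415916  0.38538417] [-0.00244593  0.27832648 -0.96048341] None dict_keys(['image', 'depth', 'vfov', 'cx', 'cy', 'rvec', 'tvec'])
{'t': 0.15, 'q': array([ 2.88088798e-01,  3.59234492e-01,  1.12930080e-02, -2.42001882e-04,
       -1.22409533e+00, -2.88086898e-01]), 'qd': array([-0.00108208, -0.00126956,  0.00067998,  0.00303984, -0.00128003,
        0.00146776]), 'joint_efforts': array([ 1.39394037e-04, -5.83274567e+01,  2.93289685e+01,  7.00122759e+00,
        8.75052094e-03, -9.76538854e-05]), 'eef_pos': array([ 6.74868182e-01, -1.11939869e-05,  4.03942503e-01]), 'ee_rot': array([ 3.14033864e+00, -1.34323204e-04, -1.57087671e+00]), 'force': array([-0.41626347, -1.00990613,  0.85178733]), 'moment': array([ 0.04464304,  0.03374642, -0.00821495]), 'width': 0.08792540469268485}
```

View pics/scene0.png

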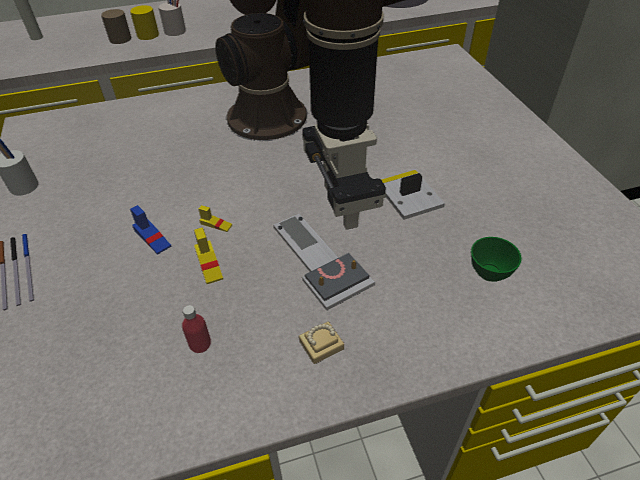

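View pics/side0.png

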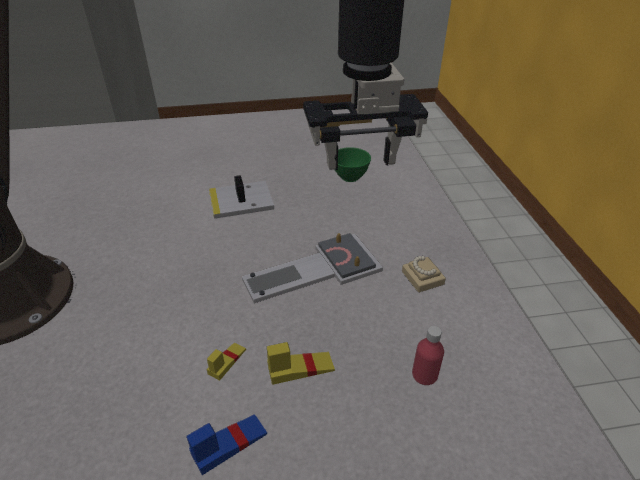

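View pics/wrist0.png

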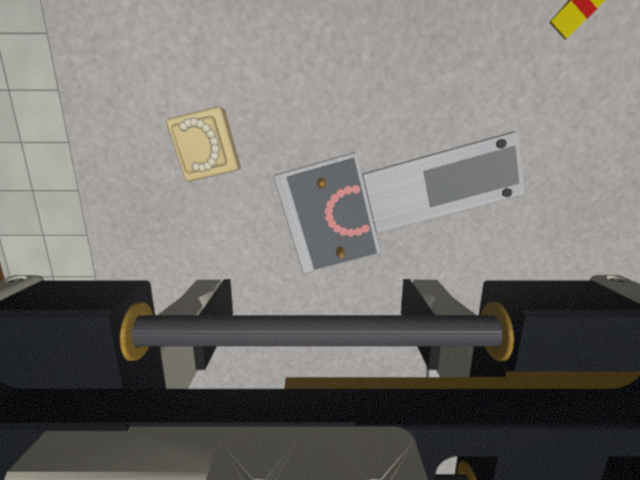

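The scene image shows the base with its track (250–370, 220–300), the loose plate with its bar at (410,183), and the bowl, bottle and cast. There are three wedge-like things in it:
- Blue at (150,230): excluded by colour.
- Small yellow at (214,218).
- Large yellow at (207,255), side image (300,363): the larger of the yellow ones, so the one meant.

```bash
cat > m.py <<'E'
from h import *
def rect(pts):
    (c,s,a)=cv2.minAreaRect((pts*1000).astype(np.float32)); return np.round(c,1),np.round(s,1),round(a,1)
def bigcomp(m):
    n,l,st,ce=cv2.connectedComponentsWithStats(m.astype(np.uint8)); k=1+np.argmax(st[1:,4]); return l==k
E
python3 - <<'E'
from m import *
for n,roiP,roiB,roiW in [('scene',(375,165,450,222),(268,210,380,310),(185,222,230,285)),('side',(200,170,280,220),(238,225,390,300),(262,338,338,385))]:
    f=grab(n); W=cloud(f); im=f['image']
    hsv=cv2.cvtColor(im,cv2.COLOR_RGB2HSV)
    for nm,r,(z0,z1) in [('plate',roiP,(.008,.017)),('bar',roiP,(.045,.07)),('bed',roiB,(.008,.0165)),('seat',roiB,(.0175,.026)),('pins',roiB,(.03,.05)),('wedge',roiW,(.003,.08)),('wblock',roiW,(.055,.075))]:
        x0,y0,x1,y1=r; P=W[y0:y1,x0:x1].reshape(-1,3); Hh=hsv[y0:y1,x0:x1].reshape(-1,3)
        m=(P[:,2]>z0)&(P[:,2]<z1)
        if nm[0]=='w': m&=Hh[:,1]>120
        Q=P[m]
        if len(Q)>5: print(n,nm,len(Q),np.round(np.median(Q,0)*1000,1),rect(Q[:,:2]),'z90',np.round(np.percentile(Q[:,2],[5,50,95])*1000,1))
    x0,y0,x1,y1=roiB
    cv2.imwrite(f'pics/c_{n}.png',np.vstack([cv2.resize(im[r[1]:r[3],r[0]:r[2],::-1],(560,290),interpolation=cv2.INTER_CUBIC) for r in (roiP,roiB)]))
f=grab('scene'); cv2.imwrite('pics/wedges.png',cv2.resize(f['image'][190:300,110:250,::-1],None,fx=5,fy=5,interpolation=cv2.INTER_CUBIC))
E
```

```text
scene plate 1332 [472.3 245.   11.2] (array([452.3, 252.9]), array([145.4, 113. ]), 5.2) z90 [ 8.8 11.2 13.8]
scene bar 156 [457.  249.7  54.5] (array([453.1, 251.9]), array([20.5, 51.4]), 4.7) z90 [46.  54.5 58.1]
scene bed 2298 [565.3 -31.2  12. ] (array([579.3, -22.2]), array([267. , 120.5]), 15.2) z90 [ 9.2 12.  14.7]
scene seat 1485 [658.4  -2.9  20.7] (array([583.8, -20.7]), array([227.7, 111.6]), 15.4) z90 [18.4 20.7 23.3]
scene pins 47 [652.7  34.   37. ] (array([ 6.595e+02, -6.000e-01]), array([10.5, 89.4]), 15.3) z90 [30.4 37.  40.9]
scene wedge 966 [ 511.7 -246.6   14.3] (array([ 491.7, -238.6]), array([ 68.8, 181.5]), 75.3) z90 [ 5.1 14.3 64.5]
scene wblock 128 [ 498.8 -252.1   63.8] (array([ 494.4, -251.9]), array([34. , 19.2]), 3.9) z90 [56.2 63.8 66.2]
side plate 1506 [448.3 244.3  13.9] (array([450.6, 254. ]), array([140.7, 117.4]), 5.8) z90 [10.8 13.9 16.1]
side bar 119 [450.8 243.7  58.2] (array([450.6, 254. ]), array([15.8, 54.3]), 5.9) z90 [46.6 58.2 60.7]
side bed 2736 [547.  -37.6  13.7] (array([577.5, -22.1]), array([266. , 121.5]), 16.0) z90 [10.4 13.7 15.7]
side seat 1364 [652.8  -3.5  22.6] (array([578.2, -20.7]), array([234.5, 113.4]), 16.0) z90 [19.7 22.6 24.5]
side pins 57 [663.2 -32.8  37.1] (array([656.,   1.]), array([ 8.6, 90.2]), 16.1) z90 [30.5 37.1 42.1]
side wedge 1705 [ 511.4 -258.4   17.7] (array([ 526.2, -247.9]), array([104. ,  38.7]), 5.7) z90 [ 6.4 17.7 65.6]
side wblock 295 [ 491.5 -255.2   64.9] (array([ 491.5, -251.6]), array([33.4, 21.2]), 1.6) z90 [57.  64.9 66.9]
```

View pics/c_scene.png

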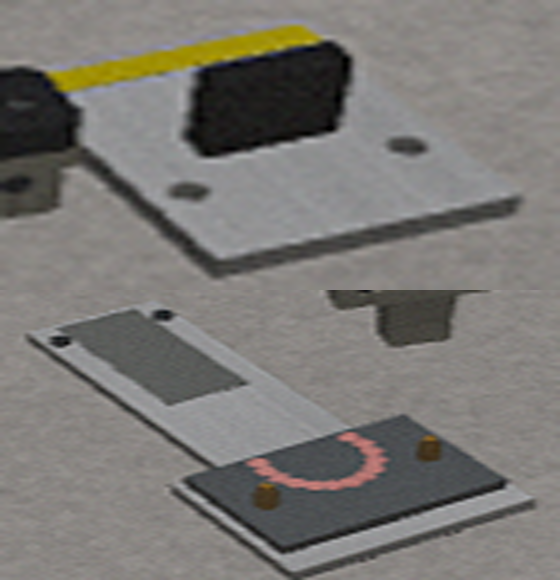

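View pics/wedges.png

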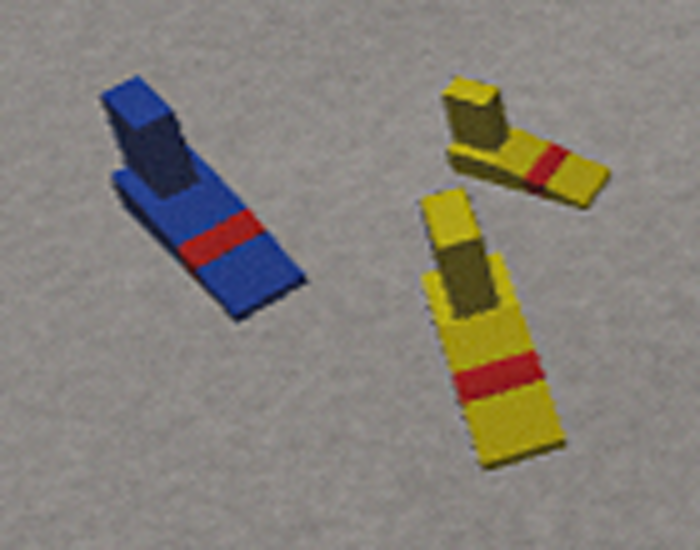

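The large yellow wedge is confirmed in the enlarged crop; the other yellow one is clearly smaller. I'm moving above the plate's bar.

```bash
python3 -m handwheel '[[-2.2,2.5,-0.5,0.01],[-2.2,2.5,-0.5,0.01],[-2.2,2.5,-0.5,0.01],[-2.2,2.5,-0.5,0.01],[-2.2,2.5,-0.5,0.01],[-2.2,2.5,-1,0.01],[-2.2,2.5,-1,0.01],[-2.2,2.5,-1,0.01],[-2.2,2.5,-1,0.01],[-2.2,2.5,-1,0.01],[-0.3,0.3,0,0],[0,0,0,0],[0,0,0,0],[0,0,0,0]]' 0
python3 - <<'E'
from m import *
f=grab('wrist','w1');s=arm.get_state();print(s['eef_pos'],s['ee_rot'])
W=cloud(f);P=W.reshape(-1,3);hsv=cv2.cvtColor(f['image'],cv2.COLOR_RGB2HSV)
for z0,z1 in[(.007,.018),(.05,.065)]:
    m=(P[:,2]>z0)&(P[:,2]<z1)&(abs(P[:,0]-.452)<.1)&(abs(P[:,1]-.253)<.1)
    if m.sum()>5: print(m.sum(),rect(P[m][:,:2]),np.median(P[m],0))
E
```

```text
t: 1.7
eef_pos: [0.4526, 0.2525, 0.3299]
ee_rot: [-3.141, 0.0, -1.472]
force: [0.1, -0.2, -0.3]
width: 0.0874
[0.45258349 0.25239804 0.32990721] [-3.14122885e+00  2.46020025e-04 -1.47209701e+00]
16177 (array([452.5, 255.2]), array([141. , 110.3]), 5.8) [0.45196334 0.24892562 0.01357051]
1230 (array([452.7, 254.8]), array([15.5, 50. ]), 5.3) [0.45293507 0.25351313 0.05835558]
```

View pics/w1.png

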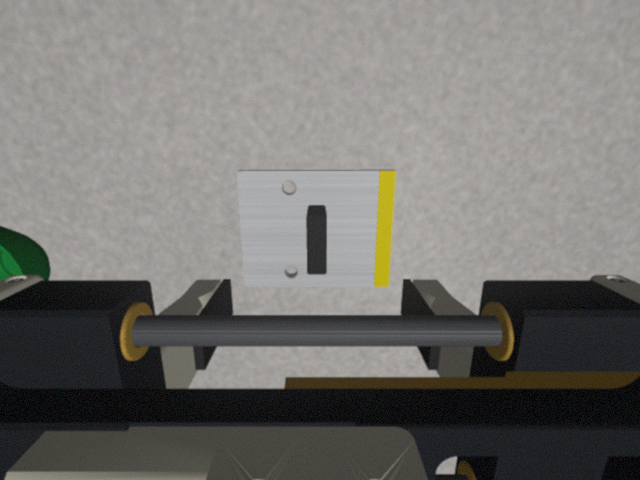

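The wrist view shows the bar centred between the fingers at (316,240), with the yellow edge at x≈385. I'm lowering and gripping.

```bash
python3 -m handwheel '[[0,0.1,-2,0],[0,0.1,-2,0],[0,0,-2,0],[0,0,-2,0],[0,0,-2,0],[0,0,-1.5,0],[0,0,-1,0],[0,0,-0.6,0],[0,0,0,0],[0,0,0,0]]' 0
python3 -m handwheel '[[0,0,0,0],[0,0,0,0],[0,0,0,0],[0,0,0,0],[0,0,0,0],[0,0,0,0],[0,0,0,0],[0,0,0,0]]' 1 50
```

```text
t: 2.75
eef_pos: [0.4523, 0.2551, 0.1991]
ee_rot: [-3.141, 0.0, -1.471]
force: [-0.3, 0.6, -0.4]
width: 0.0876
t: 3.55
eef_pos: [0.452, 0.255, 0.1986]
ee_rot: [3.142, -0.0, -1.471]
force: [-0.2, 0.1, -0.4]
width: 0.0291
```

```bash
python3 -m handwheel '[[0,0,0,0],[0,0,0,0],[0,0,0,0],[0,0,0,0],[0,0,0,0]]' 1 50
python3 -m handwheel '[[0,0,0.5,0],[0,0,1,0],[0,0,1.5,0],[0,0,2,0],[0,0,2,0],[0,0,2,0],[0,0,0,0],[0,0,0,0]]'
```

```text
t: 4.05
eef_pos: [0.4521, 0.255, 0.1987]
ee_rot: [-3.141, 0.0, -1.471]
force: [1.5, 0.2, -1.3]
width: 0.0155
t: 4.85
eef_pos: [0.4516, 0.2547, 0.2886]
ee_rot: [3.141, 0.001, -1.471]
force: [-1.4, -1.4, -7.0]
width: 0.0158
```

The plate is held (about 6 N, width 15.8 mm). I'm turning it to the base's yaw and stopping short of the base, so the wrist camera sees the pins and the plate together.

```bash
python3 -m handwheel '[[1,-0.6,0.2,0.01],[2,-1.3,0,0.02],[2.2,-1.5,0,0.02],[2.2,-1.5,0,0.02],[2.2,-1.5,0,0.02],[2.2,-1.5,0,0.02],[2.2,-1.5,0,0.02],[2.2,-1.5,0,0.02],[1.6,-1.2,0,0.02],[0.6,-0.4,0,0.006],[0,0,0,0],[0,0,0,0],[0,0,0,0],[0,0,0,0]]'
python3 - <<'E'
from m import *
s=arm.get_state();print(s['eef_pos'],s['ee_rot'])
for n in['wrist','scene','side']: f=grab(n,n+'2')
E
```

```text
t: 6.25
eef_pos: [0.6354, 0.1306, 0.2907]
ee_rot: [3.142, 0.0, -1.294]
force: [0.1, -0.3, -7.0]
width: 0.016
[0.63538265 0.13059384 0.29074221] [ 3.14152575e+00  1.43834927e-04 -1.29403478e+00]
```

View pics/wrist2.png

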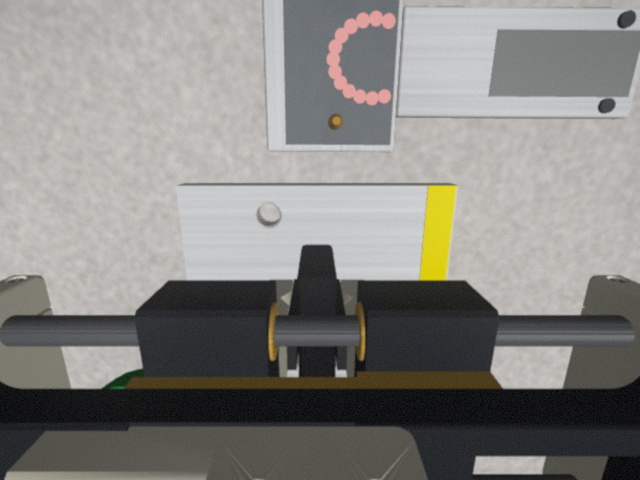

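View pics/side2.png

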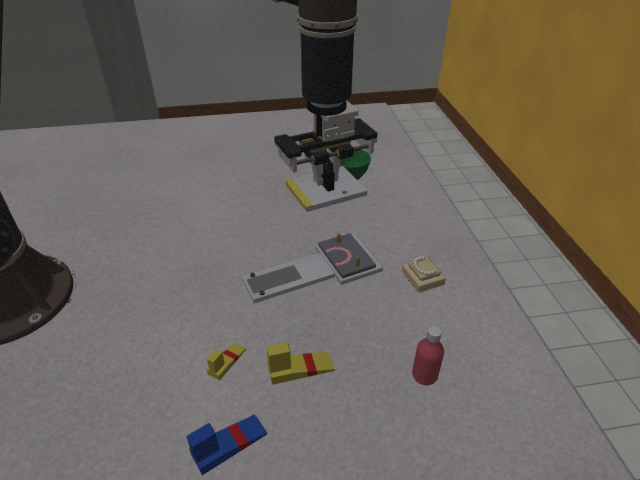

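View pics/scene2.png

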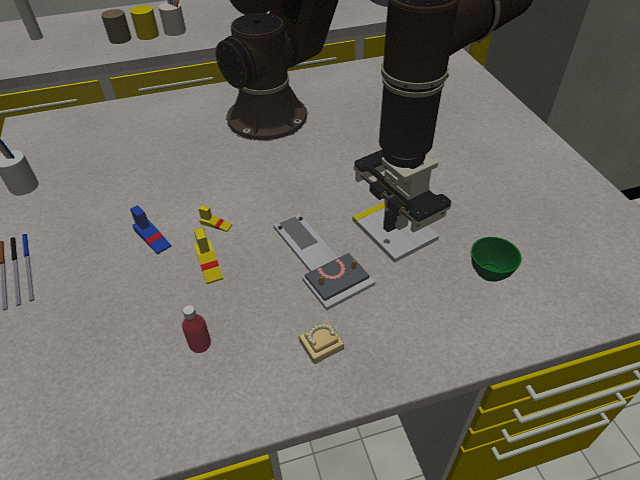

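The wrist view shows plate hole (269,213), near pin (335,121) and yellow edge x≈440. I'll go 2.5 cm closer to get both pins in view, then measure.

```bash
python3 -m handwheel '[[0,-1.2,0,0],[0,-1.3,0,0],[0,0,0,0],[0,0,0,0],[0,0,0,0]]'
cat > rel.py <<'E'
from m import *
s=arm.get_state();p=s['eef_pos'];yaw=s['ee_rot'][2]+np.pi/2;print(p,np.degrees(yaw))
f=grab('wrist','wrist3');W=cloud(f);P=W.reshape(-1,3);hsv=cv2.cvtColor(f['image'],cv2.COLOR_RGB2HSV)
zt=p[2]-.1987+.012
# pins: brown mask
m=((hsv[:,:,0]>8)&(hsv[:,:,0]<22)&(hsv[:,:,1]>130)&(hsv[:,:,2]>50)).astype(np.uint8); m[260:]=0
n,l,st,ce=cv2.connectedComponentsWithStats(m)
for k in range(1,n):
    if st[k,4]>15:
        print('brown',st[k],ce[k],'med world',np.nanmedian(W[l==k],0), 'ray z37',ray_z(f,*ce[k],.037))
        Q=W[l==k]; Q=Q[Q[:,2]>.036]
        if len(Q): print('   top',np.nanmean(Q,0),len(Q))
# plate
m=(abs(P[:,2]-zt)<.006); print('plate top pts',m.sum(),rect(P[m][:,:2]),np.median(P[m][:,2]),zt)
seat=(abs(P[:,2]-.021)<.0035)&(P[:,0]>.5); print('seat',seat.sum(),rect(P[seat][:,:2]))
cv2.imwrite('pics/wc.png',cv2.resize(f['image'][0:300,160:480,::-1],None,fx=2,fy=2))
E
python3 rel.py
```

```text
t: 6.9
eef_pos: [0.6361, 0.1046, 0.2908]
ee_rot: [-3.141, 0.0, -1.295]
force: [0.2, -0.8, -6.0]
width: 0.0159
[0.6360519  0.10463306 0.29076527] 15.780303214553667
brown [321  20  14  21 201] [327.68656716  29.28855721] med world [ 0.66857854 -0.03377424  0.03993756] ray z37 [ 0.66888373 -0.03447463  0.037     ]
   top [ 0.66911036 -0.03442947  0.04070514] 159
brown [321 154  11  12  89] [326.42696629 159.68539326] med world [0.64779102 0.04104216 0.04172837] ray z37 [0.64760192 0.04110844 0.037     ]
   top [0.64778803 0.04096912 0.04146795] 88
plate top pts 24755 (array([636.4, 104.8]), array([141.5, 110.4]), 15.8) 0.10555401534264808 0.10406527239670348
seat 18036 (array([656.4,   2. ]), array([ 75.3, 110.6]), 15.6)
```

View pics/wc.png

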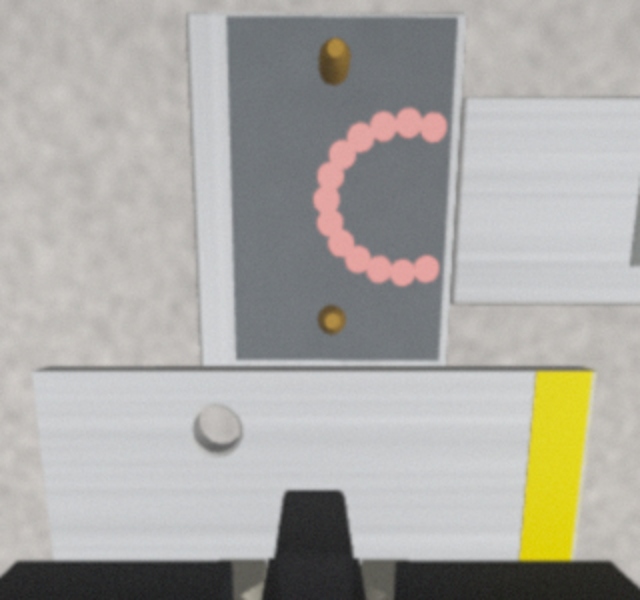

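Both pins and the plate measured in one wrist frame. The seat centre is (634.6, −4.2) at 15.7°, and the plate is at (636.4, 104.8) at 15.8°. The scene and side views agree to about 1 mm. I'm moving over the pins and partway down.

```bash
python3 -m handwheel '[[0,-1,0,0],[0,-2,0,0],[-0.1,-2,0,0],[-0.1,-2,0,0],[0,-2,0,0],[0,-1.4,-0.5,0],[0,-0.5,-1,0],[0,0,-1,0],[0,0,-1,0],[0,0,-0.7,0],[0,0,0,0],[0,0,0,0],[0,0,0,0]]'
cat > chk.py <<'E'
from m import *
s=arm.get_state();p=s['eef_pos'];print(p,np.degrees(s['ee_rot'][2])+90,s['force'],s['moment'])
zt=p[2]-.1987+.012; print('pred plate top',zt)
for n,r in [('wrist',(0,0,640,300)),('scene',(250,190,420,320)),('side',(230,190,420,300))]:
    f=grab(n);W=cloud(f); x0,y0,x1,y1=r; P=W[y0:y1,x0:x1].reshape(-1,3)
    m=(abs(P[:,2]-zt)<.004)&(abs(P[:,0]-.634)<.1)&(abs(P[:,1])<.09)
    print(n,m.sum(),rect(P[m][:,:2]),np.round(np.median(P[m][:,2])*1000,1))
    cv2.imwrite(f'pics/k_{n}.png',cv2.resize(f['image'][y0:y1,x0:x1,::-1],(640,480)))
E
python3 chk.py
```

```text
t: 8.25
eef_pos: [0.6343, -0.0036, 0.2491]
ee_rot: [-3.141, -0.0, -1.294]
force: [0.7, 0.2, -7.0]
width: 0.0158
[ 0.63428931 -0.00359217  0.24909366] 15.853620718933058 [ 0.7202212   0.16178361 -7.04682226] [0.04183547 0.03331823 0.00814067]
pred plate top 0.0623936589326886
wrist 24413 (array([642.6, -31.1]), array([141.4,  52.7]), 15.9) 63.9
scene 1755 (array([634. ,  -5.9]), array([142.7, 112.8]), 15.7) 62.2
side 2113 (array([632.4,  -4.2]), array([142.2, 113.6]), 16.0) 64.1
```

View pics/k_side.png

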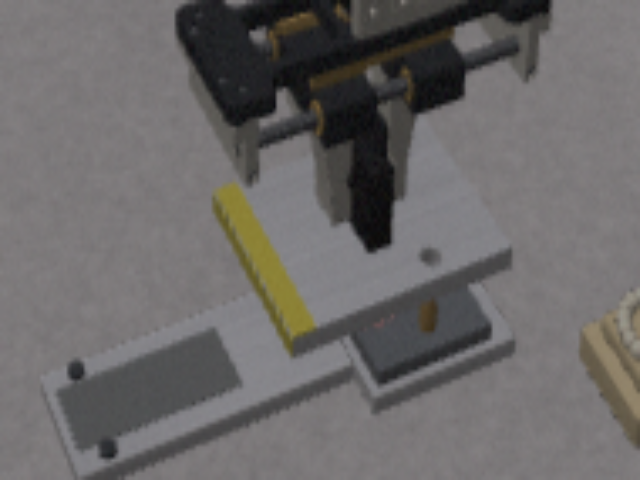

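View pics/k_wrist.png

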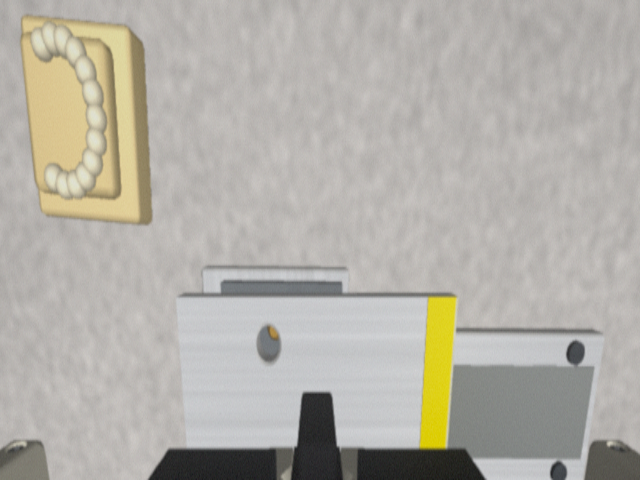

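```bash
python3 -m handwheel '[[0,-0.1,-0.4,0],[0,0,-0.4,0],[0,0,0,0],[0,0,0,0],[0,0,0,0]]'
python3 - <<'E'
from m import *
s=arm.get_state();p=s['eef_pos'];f=grab('wrist')
cv2.imwrite('pics/hole1.png',cv2.resize(f['image'][180:300,200:360,::-1],None,fx=5,fy=5,interpolation=cv2.INTER_CUBIC))
th=np.radians(15.7)
R=np.array([[np.cos(th),-np.sin(th)],[np.sin(th),np.cos(th)]])
o=np.array([.6346,-.0042])
q=o+R@[.025,-.04]
print('pin tip pred px',proj(f,[*q,.041])); 
c=p[:2]+[.00035,.0002]+R@[.025,-.04]; zt=p[2]-.1987+.012
print('hole top px',proj(f,[*c,zt]),'bottom',proj(f,[*c,zt-.012]),p)
E
```

```text
t: 8.9
eef_pos: [0.634, -0.005, 0.2407]
ee_rot: [-3.142, -0.0, -1.295]
force: [-0.5, -0.3, -6.3]
width: 0.0157
pin tip pred px (np.float64(271.0016414319198), np.float64(210.59148868036576))
hole top px (np.float64(268.39412084597734), np.float64(214.33577608980218)) bottom (np.float64(271.4013890921785), np.float64(209.92607253685463)) [ 0.6340486  -0.00503981  0.24069308]
```

View pics/hole1.png

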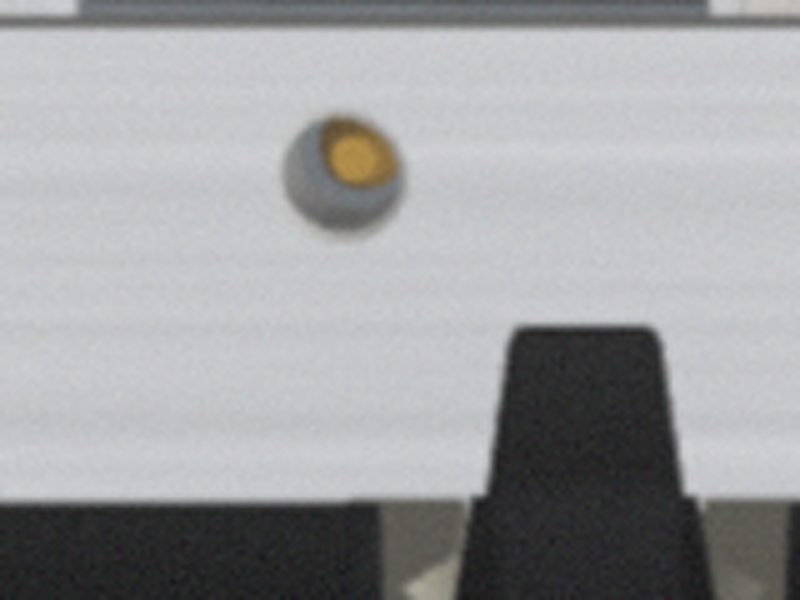

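The pin is visible through the hole: pin tip at (271,212), hole centre at (269,215). The offset is about 0.5 mm from ideal. I'm making a small correction and lowering gently.

```bash
python3 -m handwheel '[[0.03,0.05,0,0],[0,0,-0.2,0],[0,0,-0.2,0],[0,0,-0.2,0],[0,0,-0.2,0],[0,0,-0.2,0],[0,0,0,0],[0,0,0,0]]'
python3 - <<'E'
from m import *
s=arm.get_state();p=s['eef_pos'];print(p,s['force'],s['moment']);f=grab('wrist')
cv2.imwrite('pics/hole2.png',cv2.resize(f['image'][180:300,200:360,::-1],None,fx=5,fy=5,interpolation=cv2.INTER_CUBIC))
E
```

```text
t: 9.75
eef_pos: [0.6343, -0.0045, 0.2306]
ee_rot: [3.141, -0.0, -1.295]
force: [0.6, -0.8, -6.0]
width: 0.0153
[ 0.63427782 -0.00451622  0.23056618] [ 0.64851683 -0.75165712 -5.96405883] [-0.00192224  0.03532921  0.04467453]
```

View pics/hole2.png

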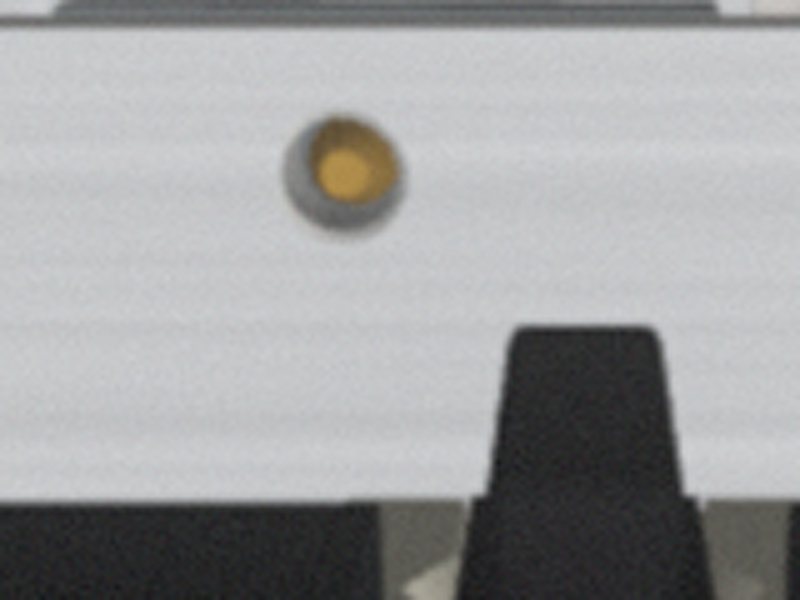

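The pin has entered the hole with no side force. I'm lowering the remaining ~11 mm.

```bash
python3 -m handwheel '[[0,0,-0.2,0],[0,0,-0.2,0],[0,0,-0.2,0],[0,0,-0.2,0],[0,0,-0.1,0],[0,0,0,0],[0,0,0,0]]'
python3 -m handwheel '[[0,0,-0.1,0],[0,0,-0.1,0],[0,0,-0.05,0],[0,0,0,0],[0,0,0,0]]'
python3 -c "
from h import *
s=arm.get_state();print(s['eef_pos'],s['force'],s['moment'])"
```

```text
t: 10.5
eef_pos: [0.6343, -0.0045, 0.2217]
ee_rot: [3.142, -0.0, -1.295]
force: [-0.3, -0.3, -6.5]
width: 0.0157
t: 11.0
eef_pos: [0.6343, -0.0045, 0.2197]
ee_rot: [-3.141, -0.0, -1.295]
force: [-3.2, 0.6, 1.8]
width: 0.0161
[ 0.63432103 -0.00449191  0.21972079] [-3.24254654  0.63394147  1.79923083] [ 0.29931801  1.14611018 -0.00871416]
```

The plate seats at the expected height. I'm releasing it and rising.

```bash
python3 -m handwheel '[[0,0,0,0],[0,0,0,0],[0,0,0,0],[0,0,0,0],[0,0,0,0],[0,0,0,0],[0,0,0,0],[0,0,0,0],[0,0,0,0],[0,0,0,0],[0,0,0,0],[0,0,0,0]]' 0
python3 -m handwheel '[[0,0,1,0],[0,0,2,0],[0,0,2,0],[0,0,2,0],[0,0,2,0],[0,0,2,0],[0,0,2,0],[0,0,1,0],[0,0,0,0],[0,0,0,0]]' 0
cat > plate.py <<'E'
from m import *
th=np.radians(15.7); R=np.array([[np.cos(th),-np.sin(th)],[np.sin(th),np.cos(th)]]); o=np.array([.6346,-.0042])
def look(tag,views=(('wrist',(0,0,640,300)),('scene',(250,190,420,320)),('side',(230,190,420,300)))):
  for n,r in views:
    f=grab(n);W=cloud(f); x0,y0,x1,y1=r; P=W[y0:y1,x0:x1].reshape(-1,3)
    B=(P[:,:2]-o)@R
    m=(P[:,2]>.027)&(P[:,2]<.044)&(abs(B[:,0])<.08)&(abs(B[:,1])<.07)
    if m.sum()<50: print(n,'few');continue
    print(n,m.sum(),rect(P[m][:,:2]),rect(B[m]))
    # robust plane fit z = a+bx+cy
    k=m&(abs(B[:,0])<.066)&(abs(B[:,1])<.052)&(~((abs(B[:,0])<.02)&(abs(B[:,1])<.035)))
    A=np.c_[np.ones(k.sum()),B[k]]; z=P[k,2]
    for _ in range(4):
        c=np.linalg.lstsq(A,z,rcond=None)[0]; e=z-A@c; g=abs(e)<2.5*np.std(e); A=A[g];z=z[g]
    print('  top plane z0 %.1f  front %.1f back %.1f  slopes mm/100mm'%(c[0]*1e3,(c[0]-.07*c[1])*1e3,(c[0]+.06*c[1])*1e3),np.round(c[1:]*100,2))
    cv2.imwrite(f'pics/{tag}_{n}.png',cv2.resize(f['image'][y0:y1,x0:x1,::-1],(640,480),interpolation=cv2.INTER_CUBIC))
E
python3 -c "
from plate import *
look('p1')"
```

```text
t: 12.2
eef_pos: [0.6343, -0.0045, 0.2192]
ee_rot: [3.142, 0.0, -1.295]
force: [0.3, -0.1, -0.8]
width: 0.0876
t: 13.2
eef_pos: [0.634, -0.0045, 0.3587]
ee_rot: [3.141, 0.0, -1.295]
force: [-0.8, -0.3, -0.8]
width: 0.0878
wrist 15719 (array([634.3,  -4.2]), array([140.8, 110.4]), 15.8) (array([-0.3,  0.1]), array([140.8, 110.4]), 0.1)
  top plane z0 34.6  front 34.8 back 34.4  slopes mm/100mm [-0.27  0.03]
scene 2455 (array([632.8,  -7.5]), array([145.1, 112.5]), 16.1) (array([-2.6, -2.7]), array([145.1, 112.5]), 0.4)
  top plane z0 32.8  front 33.0 back 32.6  slopes mm/100mm [-0.3  -0.22]
side 2443 (array([631.9,  -5. ]), array([143.7, 114.8]), 15.3) (array([-2.8, -0. ]), array([114.8, 143.7]), 89.6)
  top plane z0 34.7  front 34.8 back 34.6  slopes mm/100mm [-0.16  0.12]
```

View pics/p1_side.png

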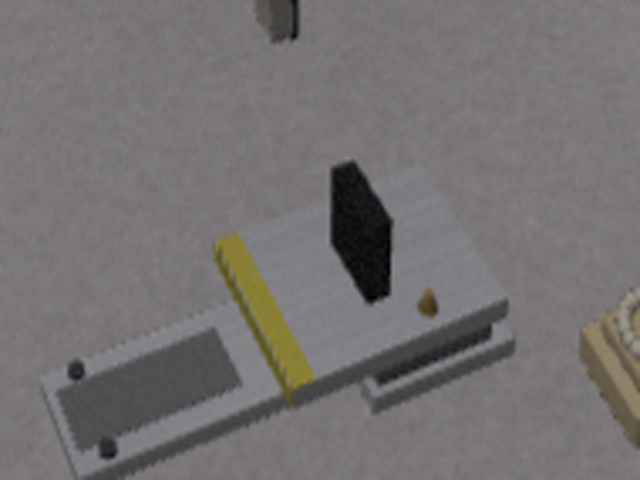

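View pics/p1_wrist.png

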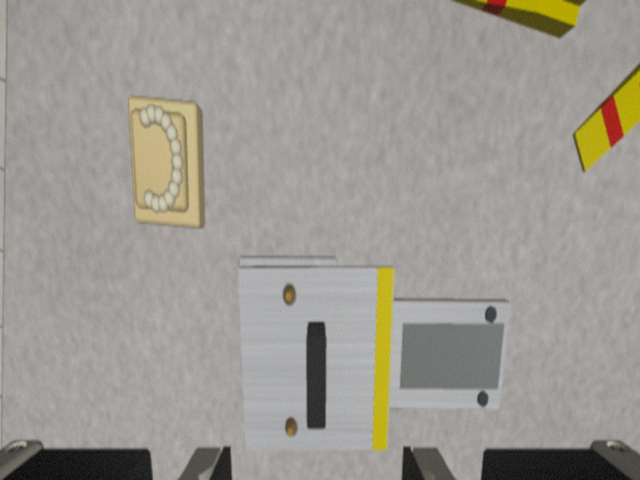

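The plate is flush: its top plane is level in all three views, both pins stand through the holes (289,294) and (291,427), and the gripper is clear. Next I go over to the large yellow wedge, turning the jaws across it.

```bash
python3 -m handwheel '[[-0.5,-1,0,0.05],[-1.2,-2,0,0.11],[-1.2,-2.1,0,0.12],[-1.2,-2.1,0,0.12],[-1.2,-2.1,-0.5,0.12],[-1.2,-2.1,-0.5,0.12],[-1.2,-2.1,-0.5,0.12],[-1.2,-2.1,-0.5,0.12],[-1.2,-2.1,-0.5,0.12],[-1.2,-2.1,-0.5,0.12],[-1.2,-2.1,-0.5,0.12],[-1.2,-2.1,-0.5,0.11],[-1,-1.8,0,0.1],[-0.4,-0.8,0,0.01],[0,0,0,0],[0,0,0,0],[0,0,0,0]]' 0
cat > wedge.py <<'E'
from m import *
s=arm.get_state();p=s['eef_pos'];print(p,np.degrees(s['ee_rot']),s['q'][5])
f=grab('wrist','wrist5');W=cloud(f);hsv=cv2.cvtColor(f['image'],cv2.COLOR_RGB2HSV)
m=(hsv[:,:,0]>20)&(hsv[:,:,0]<36)&(hsv[:,:,1]>140)|((hsv[:,:,0]<6)|(hsv[:,:,0]>174))&(hsv[:,:,1]>140)
P=W.reshape(-1,3); m=m.ravel()&(np.hypot(P[:,0]-.52,P[:,1]+.25)<.1)
for nm,z0,z1 in(('all',.003,.08),('body',.003,.03),('block',.058,.072)):
    k=m&(P[:,2]>z0)&(P[:,2]<z1)
    if k.sum()>20: print(nm,k.sum(),rect(P[k][:,:2]),np.median(P[k],0))
E
python3 wedge.py
```

```text
t: 15.05
eef_pos: [0.4837, -0.2699, 0.3191]
ee_rot: [-3.142, -0.0, 0.165]
force: [-0.8, 0.5, 0.4]
width: 0.0876
[ 0.48373532 -0.26993544  0.31910959] [-1.79998796e+02 -4.06210189e-03  9.43456742e+00] 1.8909300834918543
all 5580 (array([ 503.5, -240.6]), array([ 65.6, 159.3]), 76.5) [ 0.52530062 -0.2474488   0.01740015]
body 4185 (array([ 503.5, -240.6]), array([ 65.6, 159.3]), 76.5) [ 0.53973858 -0.24561397  0.01469244]
block 1219 (array([ 494.1, -250.1]), array([33.5, 20. ]), 4.7) [ 0.49551406 -0.25011606  0.06545041]
```

View pics/wrist5.png

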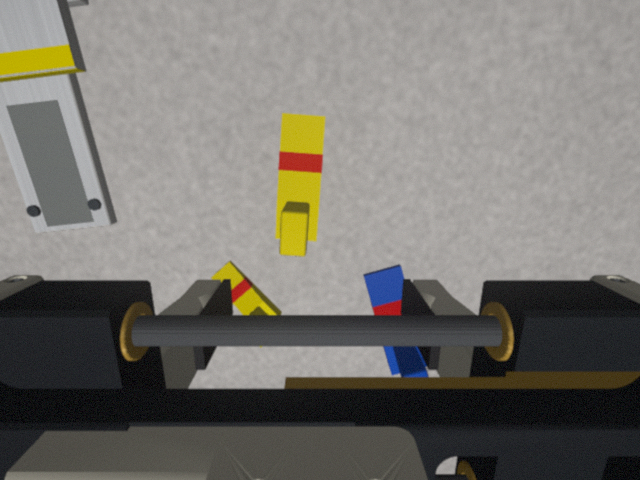

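The wrist view shows the large yellow wedge at (300,180), its block top at (293,230). The small yellow one is at (245,290) and the blue one at (390,310). I'm checking that the fingers clear those neighbours.

```bash
python3 - <<'E'
from m import *
for n in('scene','side'):
    f=grab(n);W=cloud(f);P=W.reshape(-1,3);hsv=cv2.cvtColor(f['image'],cv2.COLOR_RGB2HSV).reshape(-1,3)
    bl=(hsv[:,0]>105)&(hsv[:,0]<130)&(hsv[:,1]>130); ye=(hsv[:,0]>20)&(hsv[:,0]<36)&(hsv[:,1]>140)
    near=(abs(P[:,0]-.45)<.15)&(abs(P[:,1]+.27)<.15)&(P[:,2]>.004)&(P[:,2]<.09)
    a=bl&near; print(n,'blue',rect(P[a][:,:2]),cv2.boxPoints(cv2.minAreaRect((P[a][:,:2]*1000).astype(np.float32))).round(),np.nanpercentile(P[a][:,2],98))
    b=ye&near; n2=ye&near
    x=P[n2]; k=x[(np.hypot(x[:,0]-.494,x[:,1]+.25)>.045)&(x[:,0]<.50)]
    if len(k): print('small?',k.min(0),k.max(0),len(k))
E
```

```text
scene blue (array([ 409.2, -360.8]), array([107.9,  36.6]), 25.8) [[ 353. -368.]
 [ 369. -401.]
 [ 466. -354.]
 [ 450. -321.]] 0.06614029360997244
small? [ 0.38351336 -0.24879035  0.00400098] [ 0.44104896 -0.1831498   0.04727091] 303
side blue (array([ 406.9, -359.7]), array([103.9,  37.1]), 26.4) [[ 352. -366.]
 [ 369. -399.]
 [ 462. -353.]
 [ 445. -320.]] 0.06654232036654896
small? [ 0.37582682 -0.24916376  0.00403362] [ 0.43794037 -0.18084737  0.04834262] 606
```

Clear by about 3 cm or more. I'm centring, lowering and gripping.

```bash
python3 -m handwheel '[[0.5,1,0,-0.04],[0.5,1,0,-0.045],[0,0,-2,0],[0,0,-2,0],[0,0,-2,0],[0,0,-2,0],[0,0,-1.5,0],[0,0,-1,0],[0,0,-0.9,0],[0,0,0,0],[0,0,0,0]]' 0
python3 -m handwheel '[[0,0,0,0],[0,0,0,0],[0,0,0,0],[0,0,0,0],[0,0,0,0],[0,0,0,0],[0,0,0,0],[0,0,0,0],[0,0,0,0],[0,0,0,0],[0,0,0,0],[0,0,0,0],[0,0,0,0]]' 1 60
```

```text
t: 16.3
eef_pos: [0.4935, -0.2505, 0.2055]
ee_rot: [3.141, -0.0, 0.08]
force: [-0.0, -0.3, -0.4]
width: 0.0877
t: 17.6
eef_pos: [0.4933, -0.2505, 0.2051]
ee_rot: [-3.142, 0.0, 0.08]
force: [-1.2, 0.2, -1.1]
width: 0.0196
```

Gripped (19.6 mm). I'm lifting it and carrying it above the track, turned to the base's yaw.

```bash
python3 -m handwheel '[[0,0,1,0],[0,0,2,0],[0,0,2,0],[0,0.5,2,0],[-0.3,1.5,1,0.02],[-0.4,2.5,0,0.03],[-0.4,2.5,0,0.03],[-0.4,2.5,0,0.03],[-0.4,2.5,0,0.03],[-0.4,2.5,0,0.03],[-0.3,2.5,0,0.024],[-0.2,2.5,0,0],[0,2,0,0],[0,0.9,0,0],[0,0,0,0],[0,0,0,0],[0,0,0,0]]'
python3 - <<'E'
from plate import *
s=arm.get_state();p=s['eef_pos'];yaw=s['ee_rot'][2];print(p,np.degrees(yaw),s['width'],'base xy of TCP',R.T@(p[:2]-o),'force',s['force'])
f=grab('wrist','wrist6');W=cloud(f);P=W.reshape(-1,3)
k=(abs(P[:,2]-.013)<.004)&(abs(P[:,0]-.52)<.15)&(abs(P[:,1]+.03)<.1); print('bed',rect(P[k][:,:2]))
grab('side','side6')
E
```

```text
t: 19.3
eef_pos: [0.4651, -0.027, 0.2851]
ee_rot: [-3.142, 0.0, 0.274]
force: [-0.2, -0.7, -1.6]
width: 0.0197
[ 0.46511275 -0.02703606  0.28509467] 15.684945378936975 0.019664536087249846 base xy of TCP [-0.16934342  0.02387924] force [-0.22959012 -0.69098101 -1.56072079]
bed (array([550., -32.]), array([206.9,  70.4]), 36.0)
```

View pics/wrist6.png

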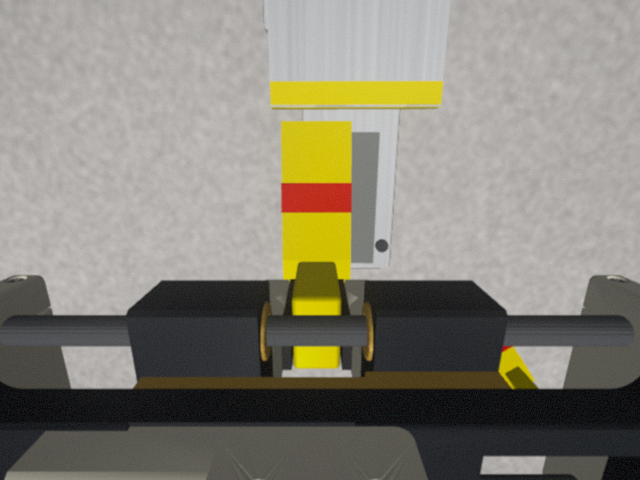

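View pics/side6.png

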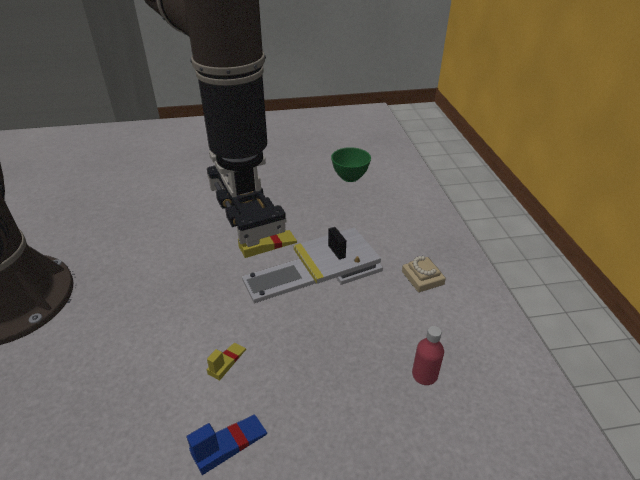

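I overshot in y; the wedge is 24 mm to the left of the track's axis. I'm moving it back 2.5 cm and lowering to just above the bed.

```bash
python3 -m handwheel '[[0,-1,0,0],[0,-1.5,0,0],[0,0,-1.5,0],[0,0,-2,0],[0,0,-1.5,0],[0,0,-1,0],[0,0,0,0],[0,0,0,0],[0,0,0,0]]'
cat > wl.py <<'E'
from plate import *
s=arm.get_state();p=s['eef_pos'];yaw=s['ee_rot'][2];print(p,np.degrees(yaw),s['width'],'base xy mm of TCP',np.round(1e3*(R.T@(p[:2]-o)),1),'force',s['force'],'base-frame F',R.T@s['force'][:2],s['moment'])
f=grab('wrist','wl');W=cloud(f);P=W.reshape(-1,3);hsv=cv2.cvtColor(f['image'],cv2.COLOR_RGB2HSV).reshape(-1,3)
B=(P[:,:2]-o)@R; ye=(hsv[:,0]>20)&(hsv[:,0]<36)&(hsv[:,1]>140); re=((hsv[:,0]<6)|(hsv[:,0]>174))&(hsv[:,1]>140)
reg=(abs(B[:,1])<.07)&(B[:,0]>-.2)&(B[:,0]<-.04)
bed=reg&(~ye)&(~re)&(P[:,2]>.008)&(P[:,2]<.017)&(B[:,0]<-.075); print('bed y',np.round(1e3*np.percentile(B[bed,1],[.5,99.5]),1) if bed.any() else None, 'z',np.median(P[bed,2]))
k=reg&re
if k.any(): print('red band base x',np.round(1e3*np.percentile(B[k,0],[2,98]),1),'y',np.round(1e3*np.percentile(B[k,1],[2,98]),1),'z',np.median(P[k,2]))
k=reg&ye&(P[:,2]<.045)&(B[:,0]<-.074)&(P[:,2]>.01)
if k.any(): print('wedge x max',np.percentile(B[k,0],99),rect(B[k]))
E
python3 wl.py
```

```text
t: 20.3
eef_pos: [0.4657, -0.0515, 0.2259]
ee_rot: [3.141, -0.001, 0.274]
force: [-0.2, 0.1, -1.8]
width: 0.02
[ 0.46568758 -0.05154651  0.22586444] 15.716351552453913 0.019968185066795707 base xy mm of TCP [-1.754e+02  1.000e-01] force [-0.20526101  0.08562224 -1.77340373] base-frame F [-0.17443367  0.13797154] [-0.15418073  0.05121121  0.06723426]
bed y [-34.2  35.2] z 0.01356199591180443
red band base x [-148.6 -118.8] y [-16.8  18.3] z 0.03531230900142189
wedge x max -0.08824521890967162 (array([-128.6,    1.3]), array([36.1, 81.9]), 90.0)
```

View pics/wl.png

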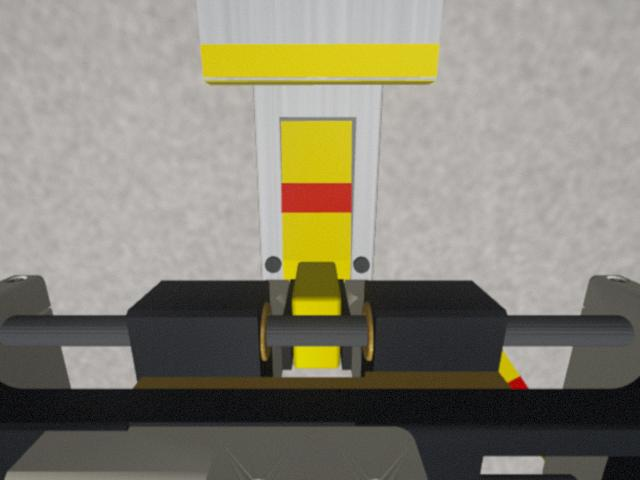

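The wedge is aligned over the track, tip at base x ≈ −88 mm. I'm lowering it onto the bed.

```bash
python3 -m handwheel '[[0,0,-0.3,0],[0,0,-0.3,0],[0,0,-0.2,0],[0,0,0,0],[0,0,0,0]]'
python3 -m handwheel '[[0,0,-0.05,0],[0,0,-0.05,0],[0,0,0,0],[0,0,0,0]]'
```

```text
t: 20.85
eef_pos: [0.4653, -0.0515, 0.2171]
ee_rot: [-3.142, 0.0, 0.274]
force: [-0.6, -0.3, -0.0]
width: 0.0199
t: 21.25
eef_pos: [0.4652, -0.0515, 0.217]
ee_rot: [3.141, -0.0, 0.275]
force: [-4.7, 1.0, 12.9]
width: 0.0194
```

Contact (13 N down). I'm easing slightly, then sliding tip first.

```bash
python3 -m handwheel '[[0,0,0.03,0],[0.38,0.11,0,0],[0.58,0.16,0,0],[0.58,0.16,0,0],[0.58,0.16,0,0],[0.58,0.16,0,0],[0.48,0.14,0,0],[0,0,0,0],[0,0,0,0]]'
python3 wl.py
```

```text
t: 22.15
eef_pos: [0.4957, -0.0435, 0.2169]
ee_rot: [3.141, 0.004, 0.274]
force: [-8.3, -2.8, 15.6]
width: 0.0192
[ 0.49572054 -0.04346723  0.21693257] 15.70659254348887 0.019232605009613185 base xy mm of TCP [-144.3   -0.2] force [-8.26785418 -2.80993842 15.63688424] base-frame F [-8.71976557 -0.4678195 ] [-1.32186895  3.18049401 -0.02643731]
bed y [-34.2  35.2] z 0.013568988806767823
red band base x [-102.3  -88.7] y [-17.2  17.9] z 0.026466223671716797
wedge x max -0.07433314044417257 (array([-106.9,    1.6]), array([38. , 65.3]), 89.9)
```

View pics/wl.png

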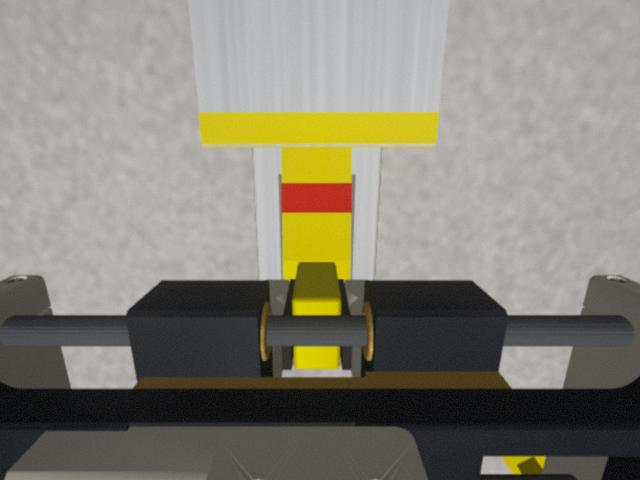

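The wedge is flat on the track and its tip is under the lip; the red band is at row ~197, in front of the yellow edge at row 145. I'm continuing slowly.

```bash
python3 -m handwheel '[[0.28,0.08,0.02,0],[0.28,0.08,0,0],[0.29,0.08,0,0],[0.29,0.08,0,0],[0.29,0.08,0,0],[0.29,0.08,0,0],[0,0,0,0],[0,0,0,0]]'
python3 wl.py
```

```text
t: 23.0
eef_pos: [0.508, -0.0404, 0.2168]
ee_rot: [3.142, 0.016, 0.273]
force: [-31.0, -5.1, 37.9]
width: 0.0195
[ 0.50801097 -0.04035248  0.21681375] 15.615610758636008 0.01947195088039368 base xy mm of TCP [-131.6   -0.5] force [-30.99288093  -5.06319045  37.86227177] base-frame F [-31.20669226   3.51239575] [-1.87118463 10.35448807  0.09917228]
bed y [-34.3  35.2] z 0.013565182298463553
red band base x [-91.8 -78.1] y [-17.1  17.5] z 0.02647402215451357
wedge x max -0.07423339976775126 (array([-101.2,    1.2]), array([38.1, 54.5]), 89.4)
```

The force has risen (31 N back, 38 N up), and the wedge lags because it's being pressed onto the bed too hard. I'm relieving the downward push before going on.

```bash
python3 -m handwheel '[[0,0,0.05,0],[0,0,0.05,0],[0,0,0.05,0],[0,0,0,0],[0,0,0,0]]'
python3 wl.py; python3 -c "
from plate import *
look('p2')"
```

```text
t: 23.55
eef_pos: [0.5132, -0.0382, 0.2172]
ee_rot: [-3.141, 0.003, 0.274]
force: [-4.6, -1.4, -6.3]
width: 0.0194
[ 0.51315345 -0.0381512   0.21718944] 15.672413063900796 0.019384149517832183 base xy mm of TCP [-126.1    0.2] force [-4.60638115 -1.35773579 -6.31463026] base-frame F [-4.80192903 -0.06059224] [-0.77904569  2.04363922  0.01106685]
bed y [-34.3  35.1] z 0.01355899802365024
red band base x [-100.2  -70.8] y [-31.5  18.4] z 0.02700794944873766
wedge x max -0.08495650863180053 (array([-132.4,    1. ]), array([95.6, 35.9]), 0.5)
wrist 41433 (array([600.1, -13.7]), array([ 88.3, 111. ]), 15.8) (array([-35.8,   0.2]), array([ 88.3, 111. ]), 0.1)
  top plane z0 35.4  front 37.3 back 33.8  slopes mm/100mm [-2.68  0.02]
scene 2499 (array([631.1,  -7.5]), array([151.5, 112.1]), 15.7) (array([-4.3, -2.2]), array([112.1, 151.4]), 90.0)
  top plane z0 33.9  front 35.5 back 32.6  slopes mm/100mm [-2.27 -0.16]
side 2033 (array([629.8,  -5.1]), array([149.3, 114.3]), 15.8) (array([-4.9,  0.4]), array([149.3, 114.3]), 0.1)
  top plane z0 35.9  front 37.4 back 34.6  slopes mm/100mm [-2.17  0.16]
```

View pics/p2_side.png

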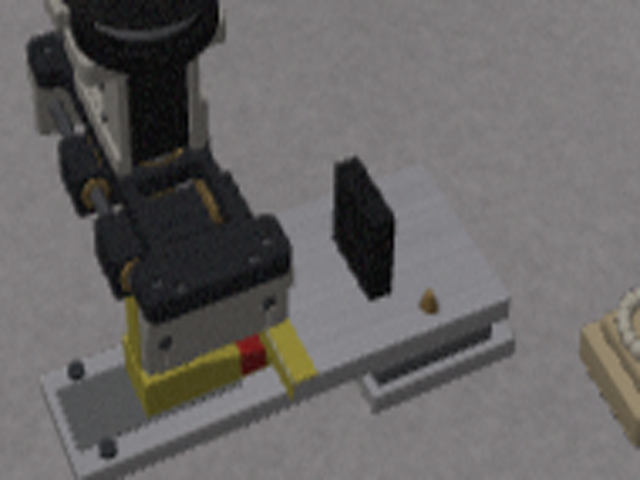

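View pics/wl.png

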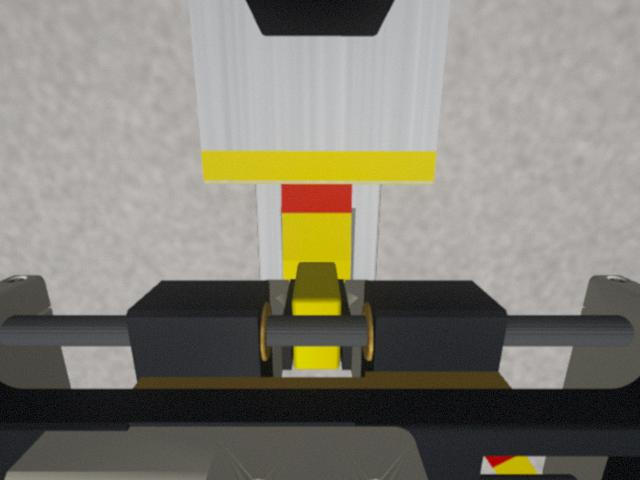

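It's freed: the band's far edge is just at the lip and the edge is lifted ~2.5 mm. Force is now slightly lifting, so I lower a touch and push the last ~6.5 mm.

```bash
python3 -m handwheel '[[0,0,-0.03,0],[0.16,0.04,0,0],[0.16,0.05,0,0],[0.16,0.04,0,0],[0.15,0.05,0,0],[0,0,0,0],[0,0,0,0],[0,0,0,0]]'
python3 wl.py; python3 -c "
from plate import *
look('p3')"
```

```text
t: 24.55
eef_pos: [0.5197, -0.0362, 0.2171]
ee_rot: [-3.141, 0.003, 0.274]
force: [-5.4, -1.2, -8.4]
width: 0.0196
[ 0.51968467 -0.03619751  0.21705019] 15.68730001045942 0.019644265747416123 base xy mm of TCP [-119.3    0.3] force [-5.39985829 -1.16915307 -8.37525595] base-frame F [-5.51477235  0.33567006] [-0.77654847  2.49221586 -0.02560897]
bed y [-34.3  35.1] z 0.013563795574407152
red band base x [-100.   -71.3] y [-37.   18.6] z 0.027672422489038194
wedge x max -0.07804461059286169 (array([-95.9,   1.3]), array([36.4, 35.8]), 0.4)
wrist 42585 (array([603.3, -12.9]), array([ 95. , 110.9]), 15.8) (array([-32.5,   0.1]), array([ 95. , 110.9]), 0.1)
  top plane z0 36.0  front 38.4 back 33.9  slopes mm/100mm [-3.46 -0.01]
scene 2516 (array([631.5,  -7.6]), array([151.4, 112.3]), 15.8) (array([-3.9, -2.4]), array([151.4, 112.3]), 0.1)
  top plane z0 34.4  front 36.5 back 32.6  slopes mm/100mm [-3.01 -0.22]
side 1964 (array([630.2,  -5.3]), array([148.5, 114.9]), 15.6) (array([-4.6,  0.1]), array([114.9, 148.5]), 89.9)
  top plane z0 36.2  front 38.1 back 34.6  slopes mm/100mm [-2.73 -0.13]
```

View pics/p3_side.png

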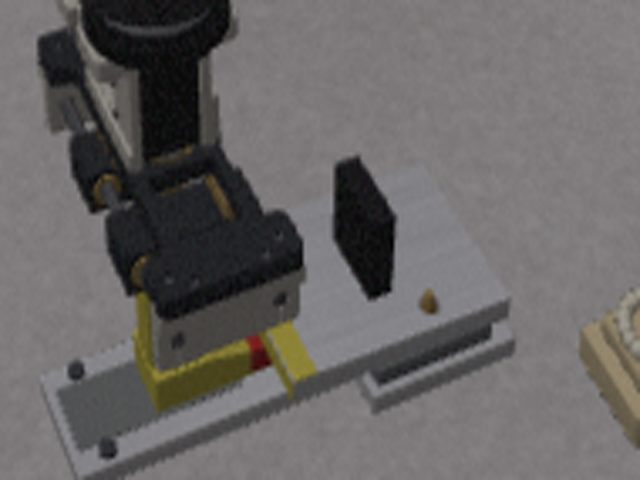

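View pics/wl.png

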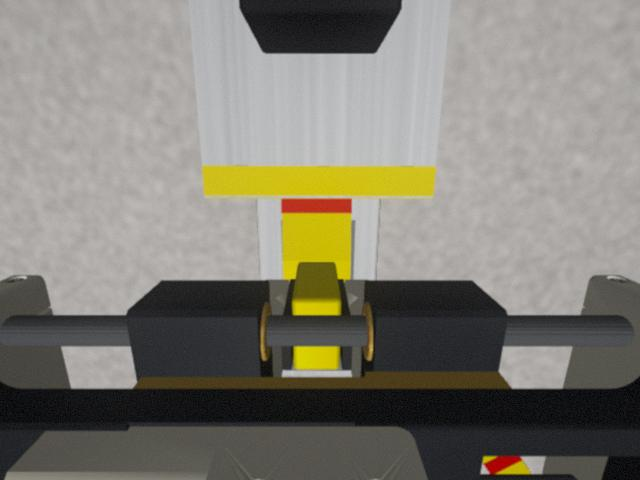

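The lip now stands at mid-band (half of the red is covered) with the plate's back down. The arm still carries some load (−8 N vertical), so I lower slightly until the wedge bears on the bed.

```bash
python3 -m handwheel '[[0,0,-0.04,0],[0,0,0,0],[0,0,0,0],[0,0,0,0]]'; python3 -m handwheel '[[0,0,-0.03,0],[0,0,0,0],[0,0,0,0],[0,0,0,0]]'
```

```text
t: 25.15
eef_pos: [0.5197, -0.0362, 0.217]
ee_rot: [-3.141, 0.003, 0.274]
force: [-7.0, -2.9, -4.0]
width: 0.0192
t: 25.55
eef_pos: [0.5197, -0.0362, 0.217]
ee_rot: [-3.141, 0.003, 0.274]
force: [-6.9, -0.3, 0.1]
width: 0.0195
```

```bash
python3 -m handwheel '[[0,0,-0.02,0],[0,0,0,0],[0,0,0,0],[0,0,0,0],[0,0,0,0],[0,0,0,0],[0,0,0,0],[0,0,0,0],[0,0,0,0],[0,0,0,0]]'
python3 wl.py; python3 -c "
from plate import *
look('p4')
f=grab('side'); cv2.imwrite('pics/z.png',cv2.resize(f['image'][215:300,235:395,::-1],None,fx=5,fy=5,interpolation=cv2.INTER_CUBIC))
grab('scene','scene9')"
```

```text
t: 26.55
eef_pos: [0.5197, -0.0362, 0.217]
ee_rot: [-3.141, 0.002, 0.274]
force: [-8.1, -1.1, 1.5]
width: 0.0196
[ 0.51972288 -0.0361719   0.21697313] 15.704413623718374 0.019611845120648477 base xy mm of TCP [-119.2    0.3] force [-8.14132475 -1.05207385  1.46109326] base-frame F [-8.1222778  1.1902233] [-0.50782049  3.65360857 -0.07334009]
bed y [-34.3  35.2] z 0.013588097096581453
red band base x [-99.8 -71.2] y [-38.3  19. ] z 0.02749762702004868
wedge x max -0.07796814882940166 (array([-125.4,    1.1]), array([95.6, 35.9]), 0.4)
wrist 42520 (array([603.2, -12.9]), array([ 94.9, 110.9]), 15.8) (array([-32.6,   0.1]), array([ 94.9, 110.9]), 0.1)
  top plane z0 35.9  front 38.3 back 33.9  slopes mm/100mm [-3.36 -0.01]
scene 2511 (array([631.4,  -7.4]), array([151.2, 113.1]), 15.8) (array([-3.9, -2.2]), array([151.2, 113.1]), 0.1)
  top plane z0 34.3  front 36.3 back 32.6  slopes mm/100mm [-2.79 -0.05]
side 1956 (array([630. ,  -5.5]), array([149.4, 114.1]), 15.6) (array([-4.8, -0. ]), array([114.1, 149.4]), 89.9)
  top plane z0 36.3  front 38.2 back 34.6  slopes mm/100mm [-2.83  0.26]
```

View pics/z.png

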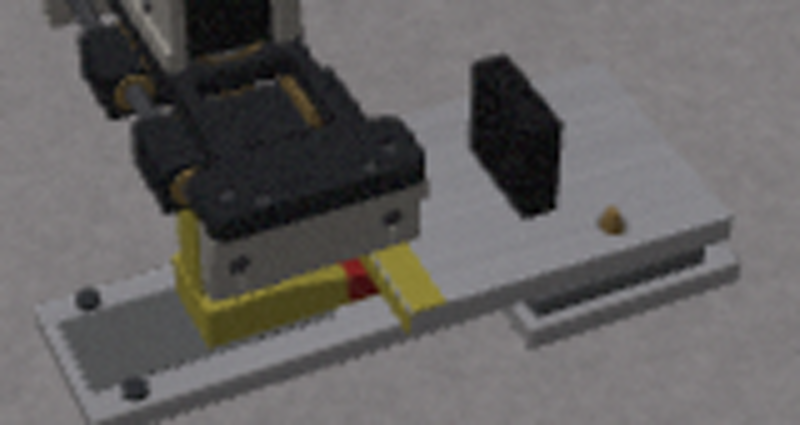

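View pics/wl.png

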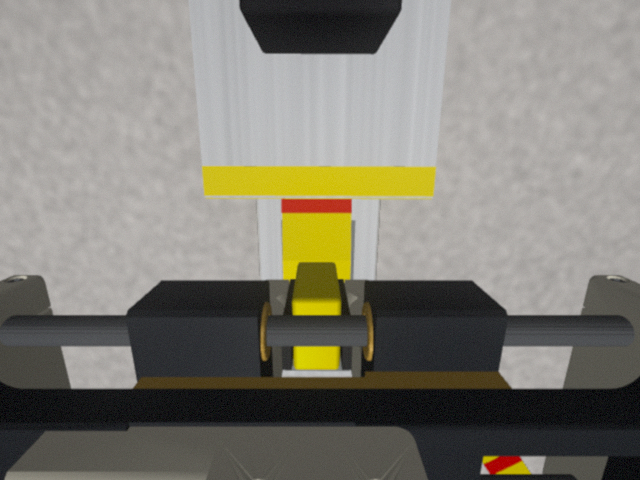

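View pics/scene9.png

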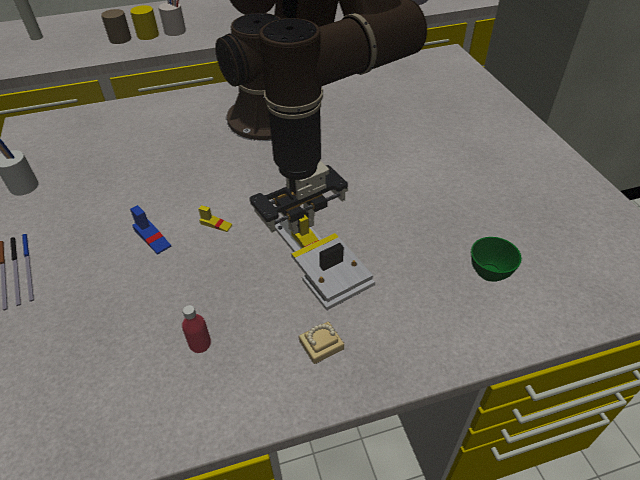

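The lip rests at mid-band (red visible in rows 198–212, about half its width). The plate's back is down, the gripper is clear of the plate, and the bystanders haven't moved. I'm handing the job in.

```bash
python3 -c "
from station import arm
print(arm.job_done()); s=arm.get_state(); print(s['t'],s['eef_pos'],s['force'],s['width'])"
```

```text
the job is handed in; nothing more can be done
None
the job is handed in; nothing more can be done
```

The job is done and handed in at about 27 s. The plate went over both pins, lay flush on the seat and was released. The larger yellow wedge was then laid on the track and slid tip first under the yellow edge, and the arm still grips it there.

**Last checks before handing in:**
- **Edge on the band:** the lip lies at about the middle of the red band, with half the band covered in the wrist view.
- **Lift:** about 3–4 mm at the edge. The views differ a little: wrist about 4.0, scene about 3.3, side about 3.5.
- **Back of the plate:** its height changed by less than 1 mm in every view. The scene view reads about 1–2 mm lower than the other two in absolute height.
- **Grip and contact:** the wedge was held at a 19.6 mm opening, with about 8 N of push and almost no vertical load. In the views the gripper was clear of the plate.
- **Bystanders:** the cast, bottle, bowl, blue wedge and small yellow wedge looked undisturbed.

**What went wrong:**
- The wedge stuck briefly partway in because I was pressing it onto the bed too hard. The wrist readings reached about 31 N horizontal and 38 N vertical. I eased the downward push and it went in freely.
- I also overshot sideways by 24 mm while carrying the wedge to the track. I corrected that in the air, before setting it down.

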